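# Trim the fine current on a welding remote

### The arm

A 6-joint arm with a two-finger parallel gripper is mounted at the origin on the work surface. World frame = base frame: x ahead of the robot, y to its left, z up, the work surface at z = 0. Lengths are in m, angles in rad, forces in N, time in s.
With the tool pointing down it reaches from about 0.25 to 0.775 m from the base axis. Payload 4 kg.
Tool frame: the origin (TCP) lies at the very end of the fingers, on their centre line; the grasp point (between the pads) lies 19 mm behind it; x points along the fingers, y is the direction in which the jaws open and shut, and the axes are right-handed (so a half turn about x gives the same grasp; the last joint's range is limited). The gripper opens to 85 mm and grips with 20 to 120 N. Pads are 22 mm wide; open, the fingers measure 114 mm over their backs; the gripper's body (76 mm by 85 mm) begins 54 mm behind the grasp point. The pads swing forward as they close: fully open they stand 13 mm farther back than shut.
Start: joints at [-1.356, 0.087, 1.371, -0, 1.684, -0.103], TCP at [0.172, -0.522, 0.231] pointing down, gripper open.
Joint ranges: [-3.1, 3.1], [-0.76, 2.03], [0.27, 2.55], [-1.08, 4.22], [0.17, 2.65], [-2.57, 2.57]. Speed limits (rad/s): [2.79, 2.79, 3.14, 3.14, 3.14, 3.14].

### API

Orientations are given as a rotation vector (axis times angle).
In Python, from bench import bot, eyes gives the robot as it stands.
- The arm moves only by the tool drive_tool, never from a script. Its argument "increments" is text: rows parted by semicolons, each of 4 numbers parted by spaces: the shift along the tool's x, y, z as a fraction of full scale, then the turn about the tool's x as a fraction of full scale. A call has 1 to 10 rows; each row shifts and turns the commanded pose from where the row before left it, along the tool's axes as they then stand; what a row does not reach is not made up. Full scale, the value 1, is 0.02 m for a shift and 30 degrees for a turn. A row lasts 1/10 s, in which the tool goes at most 50 mm and 8.59 degrees, less where a joint would pass 70% of its speed; a pose out of reach is approached as far as the arm can. A call with a number of a shift or a turn outside -1 to 1 is refused whole. A call with a gripper value outside its range is refused whole. "fingers" is the opening, from 0 (shut) to 1 (fully open), set as the call begins (left out, the last holds). The fingers move at their own pace and stop on an object; the grip force is fixed at half the most. Time passes only in rows, so rows that do not move let the fingers close. It gives the time, the measured TCP pose, the force and the opening at its end, in the units of the state.
- bot.state(): the state, without advancing time (a new reading comes with each control period).
- eyes.snapshot(name): name is "scene" or "side" or "wrist"; returns a dict with "img" (420x560x3 uint8, red, green, blue), "depth" (420x560 float32, m along the optical axis (not along the pixel's ray), 0 where there is no reading), "fx", "fy", "cx", "cy" (pixels), "D" ([k1, k2, p1, p2, k3] as OpenCV has them; the pictures are not rectified), "rvec" (rotation vector, rad) and "tvec" (3), from world to camera coordinates, as OpenCV has them. Camera axes: x right, y down, z forward; pixel columns grow to the right and rows downward; lengths in m; the calibration is good to about 2 mm. A picture is of the moment at which its call begins.
- bot.finish_job(): hands the job in, once; it reports no verdict.
The state is a dict: "t": time; "q": joint angles; "qd": joint speeds; "effort": joint torques, N m; "eef_pos": TCP position; "tool_rot": TCP orientation; "ft_force": force on the tool from outside, world axes, zero at the start; "torque": the same for the moment, N m; "width": finger opening in m.
Only numpy, scipy, OpenCV 4.12 (cv2) and the standard library are available. Lean on these libraries where they do the work, as an engineer would, in place of code of your own. Each camera call takes 0.05 s, during which the arm holds its last target.

### The job

Swing up the clear spatter cover of the blue welding remote, push the small red fine-current knob down until you just feel its stop, which frees its lock, and turn it until its white line points at the orange dot, then let it rise into that click. Do not touch or turn the larger grey coarse knob around it, do not press hard on the stop and do not force the red knob round while it is locked. Then close the cover and leave everything else on the bench where it is.

Things in the scene. Friction and masses are not known exactly. Their poses are not given: they have to be found in the camera images.
- console: Blue welding remote box fixed to the bench, 210 x 210 mm (238 mm over its side tubes), 70 mm high, yawed up to 0.35 rad. Origin: centre of its underside, under the common vertical axis of its two knobs; x points to its far (hinge) edge, y left, z up. Its flat black 160 x 160 mm top panel, 70 mm above the bench, has nine white ticks, one for each click of the fine knob, 20 degrees apart about x.
- cover_grip (a point): Centre of the black round grip fin on the clear spatter cover: fin 10 mm thick across the console's y, 28 mm wide, standing 32 mm out of the cover's top, its centre 18 mm out of it. With the cover shut the centre is 142 mm above the bench and 55 mm to the near side of the knob axis. Turns with the cover.
- cover_hinge (a point): Point on the cover's hinge line, at its middle; the line runs along the console's y, 83 mm to the far side of the knob axis and 74 mm above the bench. The fin's centre moves on a circle of 154 mm radius about it.
- cover (a joint): Hinge of the clear cover (box-shaped hood 156 x 160 mm, 54 mm high, 160 g): 0 shut, growing as the near edge swings up and away to the far side, 1.9 at its stop, rad. A stiff hinge (0.2 N m): it stays where it is left.
- fine_grip (a point): Centre of the red fine knob, half-way up: round fluted knob, 20 mm diameter, on a flange 25 mm wide and 2.5 mm thick, 20 mm high in all, on a steel stem. Up, its flange is 8 mm above the coarse knob's flat top (95 mm above the bench) and it is locked in its click: push-to-turn. A soft spring holds it up: 5.5 N at first, 0.3 N more per mm.
- fine_top (a point): Centre of the top face of the red fine knob, 115 mm above the bench when up. Clicks every 20 degrees (0.349 rad) from -80 to +80 degrees about the console's x, some 4 degrees of play either way; it starts in one of the middle three. Turning friction about 0.02 N m. Let go at a click it springs up; between clicks it stays down.
- fine_aim (a point): Point that turns with the red fine knob: where the white line on the knob, drawn on outward, meets the circle on which the coloured dots stand (46 mm from the knob axis, 4 mm above the panel when the knob is up).
- fine: The red fine knob as a solid. Origin on its axis, x along its white line. Pushed 2 to 6.5 mm (unlike from box to box; found by feel) it meets a firm stop, its collar on the coarse knob's shaft; only in the last 0.3 mm does its lock let go. Turned while bearing on it with over 4 N (10 to 11 N of push in all) it drags the coarse knob round; over 12 N harms it. Forced round while locked (over 0.24 N m) it is damaged.
- coarse: The grey coarse-current knob round the fine one: fluted, 54 mm diameter, 16 mm high, its flat top 87 mm above the bench. Origin on the axis, 1 mm above the panel; x along its own white line. It turns very easily (0.04 N m), stands at any angle up to 1.2 rad either way of the console's x, and must stay there.
- coarse_mark (a point): End of the white line on the coarse knob's upper rim, 27 mm from the axis.
- orange_dot: Orange magnet disc that marks the wanted setting, 14 mm diameter and 4 mm high, on the panel 46 mm from the knob axis, at a click 60 degrees to the left or to the right of the console's x. Origin: centre of its underside. A green disc of the same size marks another job on the other side.
- green_dot: Green magnet disc of another job, same size, on the other side. Not wanted.
- chipping_hammer: Chipping hammer, 245 mm, loose on the bench to the left of the console.
- wire_brush: Wooden wire brush, 240 mm, loose on the bench to the right of the console.
- magnet_square: Red welding magnet, 110 mm, loose.
- soapstone: Flat soapstone marker holder, 165 mm, loose between the console and the brush.
- g_clamp: Blue G-clamp lying flat, 150 mm, loose.

How it is judged:
By the outcome, as a careful person would: the job done as asked, in the order asked, and still so for the second after the job is handed in, with the robot touching nothing.
It also fails if it takes over 72 s, if anything falls off the work surface, if the arm or the gripper's body presses on something with over 40 N, if the wrist force passes 120 N, or if a joint passes its speed limit or range.

## Working session

There is one attempt and no reset: what is moved stays moved. The work goes in short steps, Python scripts to look and compute and a tool call to move; the robot and the scene stay as the last step left them, time stands still between calls to the robot, and variables do not carry over. Pictures are saved under pics/ and viewed, and the job is handed in when it is done.

Besides the shell and the picture viewer there is one more tool, called after "Request:" in YAML: its name, and indented under it one key for each argument. drive_tool: Moves the arm, as the interface text tells. Shift numbers are shares of 0.02 m and turn numbers shares of 30 degrees, none past 1 either way. Its arguments: {"type":"object","properties":{"increments":{"type":"string"},"fingers":{"type":"number"}},"required":["increments"]}

```bash
ls; mkdir -p pics; cat > h.py <<'E'
import numpy as np, cv2
from bench import bot, eyes
def snap(n,f):
    s=eyes.snapshot(n); cv2.imwrite('pics/'+f+'.png',s['img'][:,:,::-1]); np.savez('pics/'+f+'.npz',**{k:np.array(v) for k,v in s.items()}); return s
def load(f): return dict(np.load('pics/'+f+'.npz'))
def K(s): return np.array([[s['fx'],0,s['cx']],[0,s['fy'],s['cy']],[0,0,1]],float)
def rays(s,px):
    p=cv2.undistortPoints(np.array(px,float).reshape(-1,1,2),K(s),np.array(s['D'],float)).reshape(-1,2)
    R=cv2.Rodrigues(np.array(s['rvec'],float))[0]; t=np.array(s['tvec'],float).ravel()
    d=np.c_[p,np.ones(len(p))]@R; return -R.T@t,d
def atz(s,px,z):
    c,d=rays(s,px); return c+d*((z-c[2])/d[:,2])[:,None]
def proj(s,P): return cv2.projectPoints(np.array(P,float).reshape(-1,3),np.array(s['rvec'],float),np.array(s['tvec'],float),K(s),np.array(s['D'],float))[0].reshape(-1,2)
def depthpt(s,u,v):
    c,d=rays(s,[[u,v]]); return c+d[0]*s['depth'][int(v),int(u)]
E
python3 - <<'E'
from h import *
for n in('scene','side','wrist'): snap(n,n+'0')
st=bot.state(); print(st)
E
```

```text
pics
{'t': 0.15, 'q': array([-1.35606746e+00,  8.78053092e-02,  1.37194483e+00, -1.43157918e-05,
        1.68357556e+00, -1.03097725e-01]), 'qd': array([-0.00191407, -0.00426498, -0.004716  , -0.00036498,  0.00033205,
        0.00050377]), 'effort': array([ 1.81799267e-03, -3.52374637e+01, -3.13679123e+01, -1.50706333e-04,
        8.04049865e-03,  1.83170675e-05]), 'eef_pos': array([ 0.17178614, -0.52207731,  0.23037788]), 'tool_rot': array([ 2.05035233,  0.3304116 , -2.0505826 ]), 'ft_force': array([-0.53951239, -0.94061308,  0.48262248]), 'torque': array([-0.01247613, -0.03208122, -0.00114062]), 'width': 0.08523121575004967}
```

View pics/scene0.png

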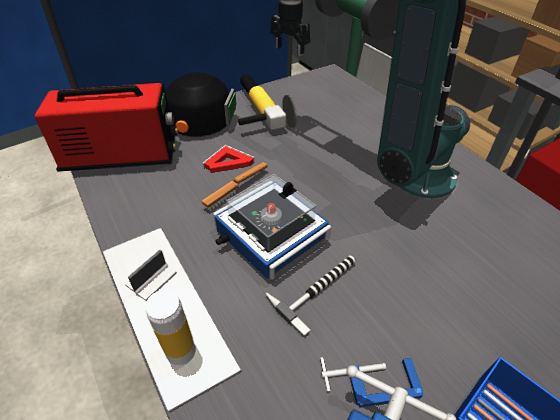

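View pics/side0.png

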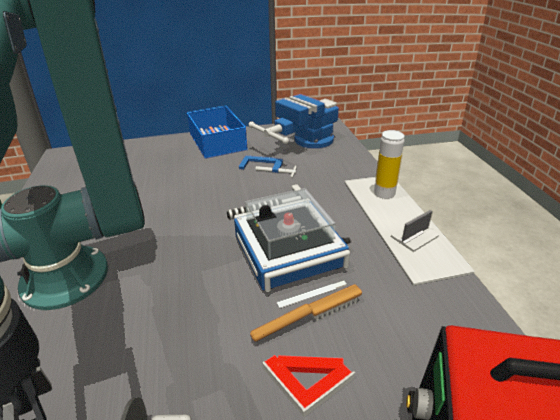

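View pics/wrist0.png

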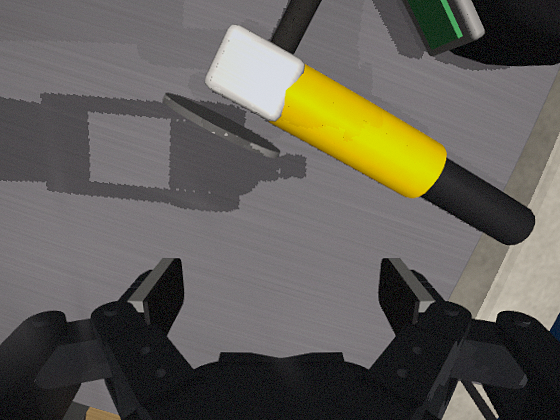

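```bash
python3 - <<'E'
from h import *
a=cv2.imread('pics/scene0.png')[165:285,200:345]; cv2.imwrite('pics/z1.png',cv2.resize(a,None,fx=5,fy=5,interpolation=cv2.INTER_CUBIC))
a=cv2.imread('pics/side0.png')[180:295,225:365]; cv2.imwrite('pics/z2.png',cv2.resize(a,None,fx=5,fy=5,interpolation=cv2.INTER_CUBIC))
for n in('scene0','side0'):
    s=load(n); print(n, rays(s,[[280,210]])[0])
E
```

```text
scene0 [0.90125234 0.566914   0.80346942]
side0 [ 0.37681937 -0.75662726  0.64252887]
```

View pics/z1.png

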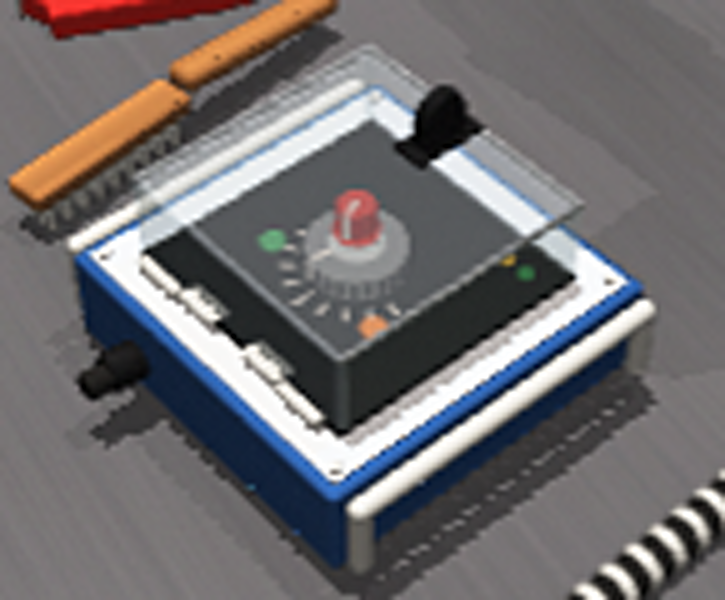

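View pics/z2.png

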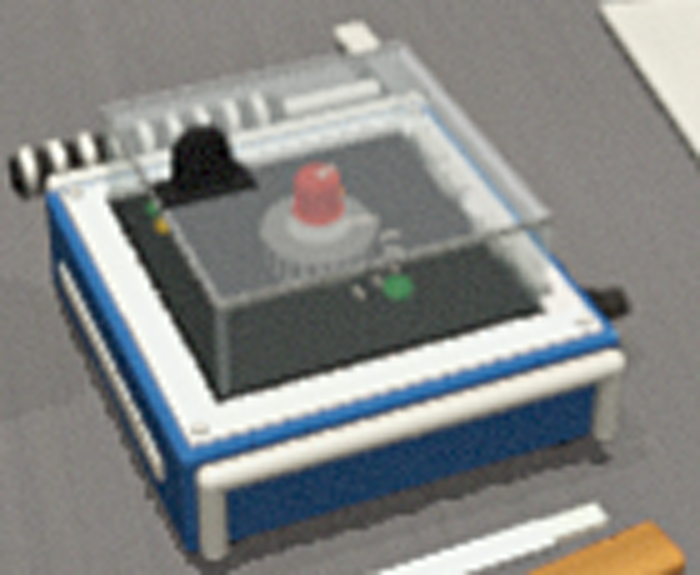

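```bash
cat > fit.py <<'E'
from h import *
from scipy.optimize import least_squares
h=.08; b=.105
A=lambda p,o:[((p[0]+.5)/5-.5+o[0]),((p[1]+.5)/5-.5+o[1])]
sc=[((h,h,.07),(345,435)),((h,-h,.07),(140,255)),((-h,-h,.07),(372,122)),((-h,h,.07),(578,275)),((b,b,.07),(335,495)),((b,-b,.07),(78,255)),((-b,b,.07),(645,285)),((0,0,.115),(357,198))]
sd=[((-h,-h,.07),(220,400)),((h,-h,.07),(548,308)),((-h,h,.07),(110,200)),((h,h,.07),(405,135)),((-b,-b,.07),(190,460)),((b,-b,.07),(620,345)),((-b,b,.07),(48,190)),((0,0,.115),(320,172))]
S=[(load('scene0'),sc,(200,165)),(load('side0'),sd,(225,180))]
def W(x,P):
    P=np.array(P,float); c,s=np.cos(x[2]),np.sin(x[2]); return np.c_[x[0]+c*P[:,0]-s*P[:,1],x[1]+s*P[:,0]+c*P[:,1],P[:,2]]
def f(x,S=S):
    r=[]
    for s,l,o in S: r.append(proj(s,W(x,[a for a,_ in l]))-[A(p,o) for _,p in l])
    return np.concatenate(r).ravel()
if __name__=='__main__':
    for T in (S,S[:1],S[1:]):
        r=least_squares(lambda x:f(x,T),[.5,0,0],loss='soft_l1'); print(r.x); print(r.fun.reshape(-1,2).round(1).tolist())
E
python3 fit.py
```

```text
[ 0.54060792 -0.03477714  0.16923637]
[[-0.9, 0.6], [-0.3, -0.1], [0.1, -1.0], [0.3, 0.2], [-0.1, 0.6], [-1.5, -0.8], [0.8, -1.1], [0.1, 0.8], [0.0, 0.8], [0.7, 0.6], [-0.7, 0.2], [-0.2, -1.2], [-1.1, -0.5], [1.4, -3.1], [-1.0, -0.9], [-0.0, 0.8]]
[ 0.54027648 -0.03473999  0.17185593]
[[-0.6, 0.5], [-0.2, -0.1], [0.1, -1.0], [0.4, 0.1], [0.2, 0.6], [-1.4, -0.8], [0.9, -1.3], [0.2, 0.8]]
[ 0.5409299  -0.03523685  0.16409268]
[[-0.0, 0.9], [0.8, 0.9], [-0.5, 0.2], [0.2, -1.1], [-1.2, -0.5], [1.5, -2.8], [-0.7, -1.0], [0.2, 0.9]]
```

```bash
cat >> h.py <<'E'
from scipy.spatial.transform import Rotation as Ro
C=np.array([.5406,-.0349]);YAW=.169
def cw(P,c=None,yaw=None):
    c=C if c is None else c; yaw=YAW if yaw is None else yaw
    P=np.atleast_2d(np.array(P,float)); k,s=np.cos(yaw),np.sin(yaw); return np.c_[c[0]+k*P[:,0]-s*P[:,1],c[1]+s*P[:,0]+k*P[:,1],P[:,2]]
def rows(p0,R0,targets,dyaw=0,n0=None):
    """targets: world pts; each one row; first turn dyaw (about tool x, rad) spread n rows evenly."""
    p=np.array(p0,float);R=R0.copy();out=[];n=len(targets)
    for t in targets:
        turn=dyaw/n
        d=R.T@(np.array(t)-p)   # shift along axes before turn
        r=np.round(d/.02,3); q=round(np.degrees(turn)/30,3)
        p=p+R@(r*.02); R=R@Ro.from_rotvec([np.radians(q*30),0,0]).as_matrix()
        out.append(' '.join('%g'%v for v in r)+' %g'%q)
    print(p); return out
def pr(o):
    for i in range(0,len(o),10): print('; '.join(o[i:i+10]))
E
python3 - <<'E'
from h import *
st=bot.state(); R=Ro.from_rotvec(st['tool_rot']).as_matrix(); print(R.round(4)); p=st['eef_pos']
ya=np.arctan2(R[1,1],R[0,1]); print('toolz yaw',np.arctan2(R[1,2],R[0,2]), 'y yaw',ya)
# want tool z yaw = YAW ; turning + about tool x(down) lowers yaw
d=-(YAW-np.arctan2(R[1,2],R[0,2])); print(d, st['q'][5])
t=cw([[-.055,0,.20]])[0]; n=26
o=rows(p,R,[p+(t-p)*k/n for k in range(1,n+1)],d); pr(o)
E
```

```text
[[-4.000e-04  3.125e-01 -9.499e-01]
 [ 1.700e-03 -9.499e-01 -3.125e-01]
 [-1.000e+00 -1.700e-03 -2.000e-04]]
toolz yaw -2.8237677980762523 y yaw -1.252971187976813
-2.9927677980762524 -0.10309772462819154
[ 0.48637617 -0.044155    0.20000509]
0.06 -0.684 -0.862 -0.22; 0.059 -0.58 -0.935 -0.22; 0.06 -0.469 -0.995 -0.22; 0.06 -0.352 -1.043 -0.22; 0.06 -0.229 -1.076 -0.22; 0.059 -0.104 -1.095 -0.22; 0.06 0.022 -1.1 -0.22; 0.06 0.149 -1.09 -0.22; 0.06 0.273 -1.066 -0.22; 0.059 0.394 -1.028 -0.22
0.06 0.509 -0.975 -0.22; 0.06 0.618 -0.91 -0.22; 0.06 0.718 -0.834 -0.22; 0.059 0.81 -0.745 -0.22; 0.06 0.89 -0.647 -0.22; 0.06 0.958 -0.541 -0.22; 0.06 1.014 -0.427 -0.22; 0.059 1.056 -0.307 -0.22; 0.06 1.085 -0.184 -0.22; 0.06 1.099 -0.058 -0.22
0.06 1.098 0.068 -0.22; 0.059 1.083 0.194 -0.22; 0.06 1.053 0.318 -0.22; 0.06 1.01 0.436 -0.22; 0.06 0.954 0.55 -0.22; 0.059 0.883 0.655 -0.22
```

```bash
python3 - <<'E'
from h import *
st=bot.state(); R=Ro.from_rotvec(st['tool_rot']).as_matrix(); p=st['eef_pos']
d=-(YAW-np.pi-np.arctan2(R[1,2],R[0,2]))
t=cw([[-.055,0,.20]])[0]; n=30
o=rows(p,R,[p+(t-p)*k/n for k in range(1,n+1)],d); pr(o)
E
```

```text
[ 0.48639194 -0.04414492  0.2000051 ]
0.052 -0.593 -0.747 0.009; 0.052 -0.596 -0.744 0.009; 0.051 -0.6 -0.742 0.009; 0.052 -0.603 -0.738 0.009; 0.052 -0.607 -0.736 0.009; 0.052 -0.61 -0.733 0.009; 0.051 -0.613 -0.729 0.009; 0.052 -0.617 -0.728 0.009; 0.052 -0.621 -0.724 0.009; 0.052 -0.624 -0.721 0.009
0.052 -0.627 -0.718 0.009; 0.051 -0.63 -0.715 0.009; 0.052 -0.634 -0.713 0.009; 0.052 -0.638 -0.709 0.009; 0.052 -0.64 -0.706 0.009; 0.051 -0.644 -0.703 0.009; 0.052 -0.648 -0.701 0.009; 0.052 -0.65 -0.697 0.009; 0.052 -0.654 -0.694 0.009; 0.052 -0.657 -0.691 0.009
0.051 -0.661 -0.688 0.009; 0.052 -0.663 -0.685 0.009; 0.052 -0.667 -0.681 0.009; 0.052 -0.67 -0.679 0.009; 0.051 -0.673 -0.675 0.009; 0.052 -0.677 -0.672 0.009; 0.052 -0.679 -0.669 0.009; 0.052 -0.683 -0.666 0.009; 0.051 -0.686 -0.662 0.009; 0.052 -0.689 -0.66 0.009
```

Request:
drive_tool:
  increments: "0.05 -0.6 -0.74 0.009; 0.05 -0.6 -0.74 0.009; 0.05 -0.6 -0.74 0.009; 0.05 -0.6 -0.74 0.009; 0.05 -0.61 -0.74 0.009; 0.05 -0.61 -0.73 0.009; 0.05 -0.61 -0.73 0.009; 0.05 -0.62 -0.73 0.009; 0.05 -0.62 -0.72 0.009; 0.05 -0.62 -0.72 0.009"
  fingers: 0.5

```text
t: 1.15
eef_pos: [0.277, -0.3613, 0.221]
tool_rot: [2.077, 0.284, -2.077]
ft_force: [0.0, -0.2, -0.3]
width: 0.0427
```

Request:
drive_tool:
  increments: "0.05 -0.63 -0.72 0.009; 0.05 -0.63 -0.715 0.009; 0.05 -0.635 -0.71 0.009; 0.05 -0.64 -0.71 0.009; 0.05 -0.64 -0.706 0.009; 0.05 -0.644 -0.7 0.009; 0.05 -0.648 -0.7 0.009; 0.05 -0.65 -0.697 0.009; 0.05 -0.654 -0.694 0.009; 0.05 -0.657 -0.69 0.009"

```text
t: 2.15
eef_pos: [0.3813, -0.2019, 0.2111]
tool_rot: [2.103, 0.237, -2.103]
ft_force: [0.0, -0.2, -0.2]
width: 0.0432
```

Request:
drive_tool:
  increments: "0.05 -0.66 -0.69 0.009; 0.05 -0.663 -0.685 0.009; 0.05 -0.667 -0.68 0.009; 0.05 -0.67 -0.68 0.009; 0.05 -0.673 -0.675 0.009; 0.05 -0.677 -0.67 0.009; 0.05 -0.679 -0.67 0.009; 0.05 -0.683 -0.666 0.009; 0.05 -0.686 -0.66 0.009; 0.05 -0.69 -0.66 0.009"

```text
t: 3.15
eef_pos: [0.4857, -0.0428, 0.2011]
tool_rot: [2.129, 0.189, -2.13]
ft_force: [0.5, 0.6, 0.2]
width: 0.0426
```

```bash
python3 - <<'E'
from h import *
for n in('wrist','scene'): snap(n,n+'1')
st=bot.state(); print(st)
s=load('wrist1'); print(rays(s,[[280,210]]))
E
```

```text
{'t': 3.25, 'q': array([-2.03284394e-01, -4.31620364e-02,  1.56397865e+00,  1.06972110e-03,
        1.62181267e+00,  1.18791625e+00]), 'qd': array([-0.03461571, -0.01508184,  0.00733276, -0.03496024,  0.01373413,
       -0.03109544]), 'effort': array([  0.54936552, -28.96576703, -31.42303348,   0.18590602,
        -0.10494458,   0.17538064]), 'eef_pos': array([ 0.48601681, -0.04203921,  0.2007774 ]), 'tool_rot': array([ 2.1272341 ,  0.19307241, -2.12869503]), 'ft_force': array([-0.38741682,  0.07425159, -0.31936952]), 'torque': array([-0.02522908,  0.02815292, -0.0264752 ]), 'width': 0.042558379149617694}
(array([ 0.55247414, -0.03128928,  0.34399182]), array([[-0.27190998, -0.0450662 , -0.96131552]]))
```

View pics/wrist1.png

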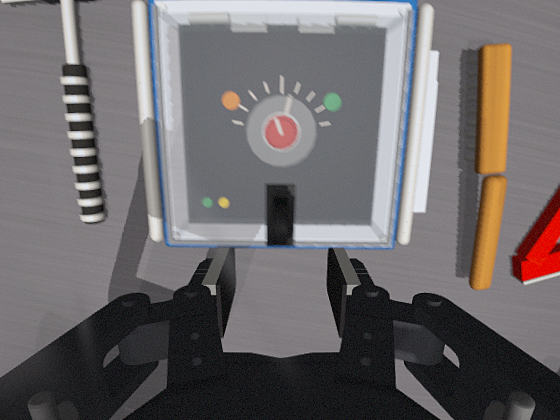

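```bash
python3 - <<'E'
from h import *
s=load('wrist1')
print(atz(s,[[281,132]],.115),atz(s,[[231,101],[332,102]],.074))
g=atz(s,[[231,101],[332,102]],.074);d=g[0]-g[1];print('yaw',np.arctan2(-d[0],d[1]), 'centre', g.mean(0)[:2]-.023*np.array([np.cos(.169),np.sin(.169)]))
print(proj(s,cw([[-.055,0,.156],[-.069,0,.124],[-.041,0,.124],[.08,.08,.07],[-.08,-.08,.07],[-.08,.08,.07],[.08,-.08,.07]])).round(1).tolist())
a=cv2.imread('pics/wrist1.png')[70:250,190:370]; cv2.imwrite('pics/z3.png',cv2.resize(a,None,fx=3.3,fy=3.3,interpolation=cv2.INTER_CUBIC))
E
```

```text
[[ 0.54191873 -0.03306219  0.115     ]] [[ 0.55678182  0.00940973  0.074     ]
 [ 0.56995846 -0.06863764  0.074     ]]
yaw 0.16725158742554352 centre [ 0.54069781 -0.03348248]
[[282.9, 231.5], [282.5, 234.9], [282.8, 196.3], [179.3, 25.4], [373.3, 225.8], [190.8, 224.4], [388.4, 27.2]]
```

View pics/z3.png

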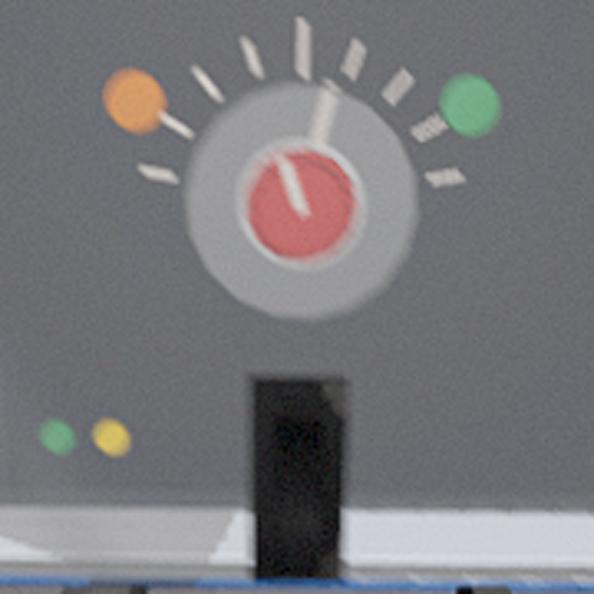

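```bash
sed -i 's/^C=.*/C=np.array([.541,-.0341]);YAW=.168/' h.py; python3 - <<'E'
from h import *
st=bot.state(); R=Ro.from_rotvec(st['tool_rot']).as_matrix(); p=st['eef_pos'];print(p, R.round(4).tolist())
d=-(YAW-np.pi-np.arctan2(R[1,2],R[0,2])); print(d)
t=cw([[-.055,0,.130]])[0]; n=5
pr(rows(p,R,[p+(t-p)*k/n for k in range(1,n+1)],d))
E
```

```text
[ 0.48601681 -0.04203921  0.2007774 ] [[-0.0008, 0.1787, -0.9839], [0.0013, -0.9839, -0.1787], [-1.0, -0.0014, 0.0006]]
0.011650065379105179
[ 0.4867665  -0.04329011  0.12999515]
0.708 0.015 -0.006 0.004; 0.708 0.014 -0.005 0.004; 0.707 0.015 -0.006 0.004; 0.708 0.015 -0.006 0.004; 0.708 0.014 -0.005 0.004
```

Request:
drive_tool:
  increments: "0.7 0.015 -0.006 0.004; 0.7 0.015 -0.006 0.004; 0.7 0.015 -0.006 0.004; 0.7 0.015 -0.006 0.004; 0.72 0.015 -0.006 0.004; 0 0 0 0; 0 0 0 0"
  fingers: 0.4

```text
t: 3.95
eef_pos: [0.4867, -0.046, 0.1304]
tool_rot: [2.134, 0.177, -2.136]
ft_force: [0.0, 0.2, 0.1]
width: 0.0342
```

```bash
python3 - <<'E'
from h import *
for n in('wrist',): snap(n,n+'2')
st=bot.state(); print(st['eef_pos'],st['ft_force'],st['width'],st['tool_rot'])
E
```

```text
[ 0.48720243 -0.04602708  0.1311974 ] [ 0.08423408 -0.68834528  0.55018853] 0.03434508054744291 [ 2.13544408  0.1770654  -2.1341655 ]
```

View pics/wrist2.png

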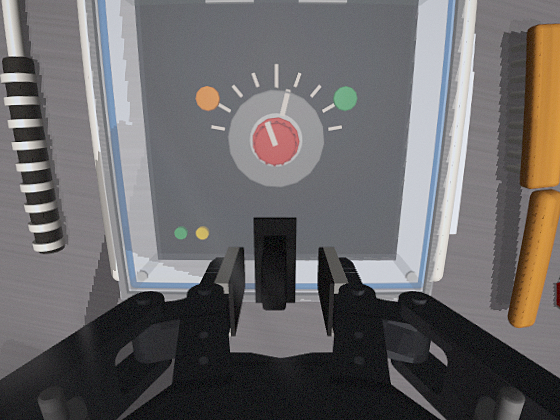

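Request:
drive_tool:
  increments: "0 -0.125 0 0; 0 0 0 0"

```text
t: 4.2
eef_pos: [0.487, -0.0432, 0.1318]
tool_rot: [2.136, 0.177, -2.133]
ft_force: [0.2, 0.7, -0.1]
width: 0.0343
```

```bash
python3 - <<'E'
from h import *
for n in('wrist',): snap(n,n+'3')
for i in range(2):
    st=bot.state(); print(st['eef_pos'],st['ft_force'],st['width'],st['tool_rot'],st['t'])
a=cv2.imread('pics/wrist3.png')[60:350,190:370]; cv2.imwrite('pics/z3.png',cv2.resize(a,None,fx=2,fy=2))
E
```

```text
[ 0.48694755 -0.04330139  0.13171311] [-0.7464249  -0.03021056  0.54559475] 0.0339482606367313 [ 2.13602609  0.17731431 -2.13280412] 4.25
[ 0.48694755 -0.04330139  0.13171311] [-0.7464249  -0.03021056  0.54559475] 0.0339482606367313 [ 2.13602609  0.17731431 -2.13280412] 4.25
```

View pics/z3.png

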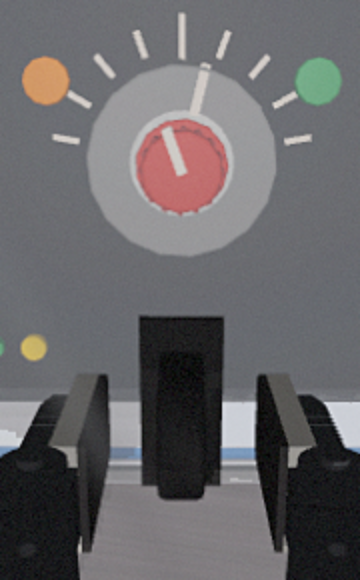

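Request:
drive_tool:
  increments: "0.06 0 0 0; 0 0 0 0; 0 0 0 0; 0 0 0 0"
  fingers: 0

```text
t: 4.65
eef_pos: [0.4865, -0.043, 0.1299]
tool_rot: [2.135, 0.178, -2.135]
ft_force: [-1.0, 1.8, 1.8]
width: 0.0087
```

```bash
python3 - <<'E'
from h import *
st=bot.state(); print(st['eef_pos'],st['ft_force'],st['width'],st['tool_rot'],st['t'])
R=Ro.from_rotvec(st['tool_rot']).as_matrix(); p=st['eef_pos'];print(R.round(3).tolist())
# pivot P: relative to hinge
c=np.cos(YAW);s=np.sin(YAW)
zP=p[2]+.019; a=np.array([-.138,zP-.074]); print('P',a)
r=np.hypot(*a); th0=np.arctan2(a[1],a[0])
ths=np.linspace(0,1.72,25)[1:]
T=[]
for th in ths:
    v=r*np.array([np.cos(th0-th),np.sin(th0-th)]); d=v-a
    T.append(p+[d[0]*c,d[0]*s,d[1]])
pr(rows(p,R,T))
E
```

```text
[ 0.48650826 -0.04304378  0.12994674] [-1.0298479   1.8425078   1.83353559] 0.008715855625883851 [ 2.13523656  0.17825476 -2.13488396] 4.65
[[0.0, 0.165, -0.986], [0.001, -0.986, -0.165], [-1.0, -0.001, -0.0]]
P [-0.138       0.07494674]
[ 0.71586151 -0.00413745  0.18031646]
-0.484 -0.001 -0.286 0; -0.463 -0.001 -0.32 0; -0.439 -0.001 -0.353 0; -0.412 -0.001 -0.383 0; -0.384 -0.001 -0.411 0; -0.353 -0.001 -0.438 0; -0.321 -0.001 -0.462 0; -0.287 -0.001 -0.484 0; -0.252 -0.001 -0.503 0; -0.215 -0.001 -0.52 0
-0.177 -0.001 -0.534 0; -0.139 -0.002 -0.545 0; -0.099 -0.001 -0.554 0; -0.059 -0.001 -0.559 0; -0.019 -0.001 -0.562 0; 0.021 -0.001 -0.563 0; 0.062 -0.001 -0.559 0; 0.101 -0.001 -0.553 0; 0.141 -0.001 -0.545 0; 0.179 -0.001 -0.533 0
0.217 -0.001 -0.519 0; 0.254 -0.001 -0.502 0; 0.289 -0.001 -0.483 0; 0.323 -0.001 -0.461 0
```

Request:
drive_tool:
  increments: "-0.484 0 -0.286 0; -0.463 0 -0.32 0; -0.439 0 -0.353 0"

```text
t: 4.95
eef_pos: [0.5047, -0.04, 0.1567]
tool_rot: [2.131, 0.178, -2.14]
ft_force: [-0.7, 1.0, -6.8]
width: 0.009
```

```bash
python3 - <<'E'
from h import *
snap('side','side4')
st=bot.state(); print(st['eef_pos'],st['ft_force'],st['torque'],st['width'],st['t'])
a=cv2.imread('pics/side4.png')[130:300,190:390]; cv2.imwrite('pics/z4.png',cv2.resize(a,None,fx=3,fy=3))
E
```

```text
[ 0.50662234 -0.03971506  0.1587154 ] [-1.37091112  2.22444007 -6.54165063] [ 0.23128587  0.88123502 -0.12098238] 0.008721890002911013 5.0
```

View pics/z4.png

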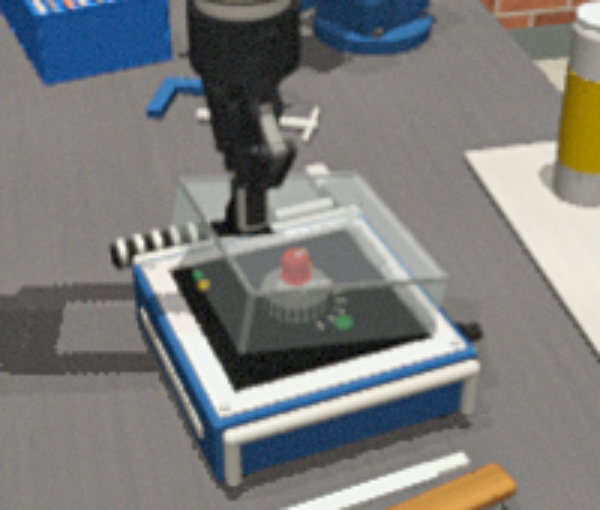

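Cover rising with the fin; forces small. Continue.

Request:
drive_tool:
  increments: "-0.412 0 -0.383 0; -0.384 0 -0.411 0; -0.353 0 -0.438 0; -0.321 0 -0.462 0; -0.287 0 -0.484 0; -0.252 0 -0.503 0; -0.215 0 -0.52 0"

```text
t: 5.7
eef_pos: [0.5687, -0.0294, 0.2019]
tool_rot: [2.133, 0.178, -2.137]
ft_force: [-4.2, 1.8, -7.2]
width: 0.0088
```

Request:
drive_tool:
  increments: "-0.177 0 -0.534 0; -0.139 0 -0.545 0; -0.099 0 -0.554 0; -0.059 0 -0.559 0; -0.019 0 -0.562 0; 0.021 0 -0.563 0; 0.062 0 -0.559 0"

```text
t: 6.4
eef_pos: [0.6453, -0.0167, 0.2107]
tool_rot: [2.133, 0.177, -2.136]
ft_force: [-4.3, -0.1, -4.3]
width: 0.009
```

Request:
drive_tool:
  increments: "0.101 0 -0.553 0; 0.141 0 -0.545 0; 0.179 0 -0.533 0; 0.217 0 -0.519 0; 0.254 0 -0.502 0; 0.289 0 -0.483 0; 0.323 0 -0.461 0; 0 0 0 0"

```text
t: 7.2
eef_pos: [0.719, -0.0045, 0.1804]
tool_rot: [2.141, 0.178, -2.128]
ft_force: [1.2, 1.9, 4.6]
width: 0.0086
```

```bash
python3 - <<'E'
from h import *
snap('side','side5')
st=bot.state(); print(st['eef_pos'],st['ft_force'],st['torque'],st['width'],st['t'],st['tool_rot'])
a=cv2.imread('pics/side5.png')[100:300,190:430]; cv2.imwrite('pics/z5.png',cv2.resize(a,None,fx=3,fy=3))
E
```

```text
[ 0.71848405 -0.00457443  0.18067917] [1.07653341 1.43360803 5.05097216] [ 0.25907684  0.17997254 -0.02809998] 0.008492120228977749 7.25 [ 2.1404823   0.17774213 -2.12845328]
```

View pics/z5.png

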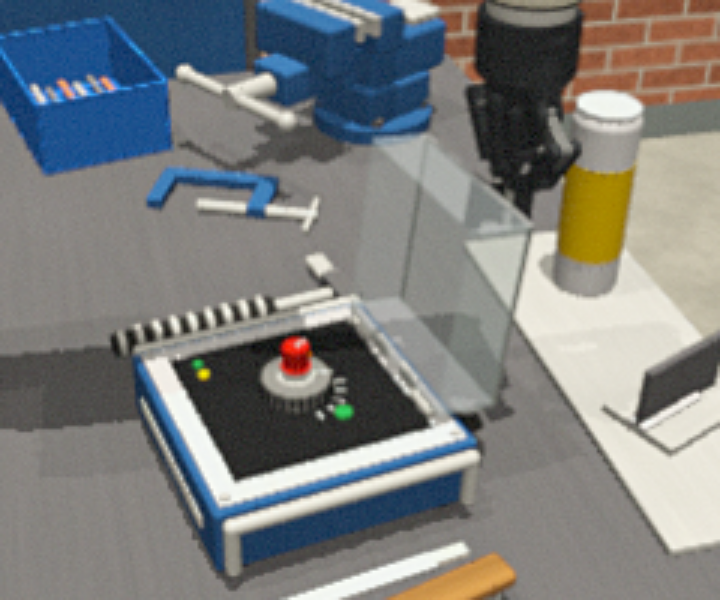

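Request:
drive_tool:
  increments: "0 0 0 0; 0 0 0 0; 0 0 0 0"
  fingers: 0.4

```text
t: 7.55
eef_pos: [0.7159, -0.0053, 0.1793]
tool_rot: [2.134, 0.177, -2.135]
ft_force: [0.2, 0.6, -0.5]
width: 0.034
```

Request:
drive_tool:
  increments: "-0.5 0 0 0; -0.9 0 0 0; -0.9 0 0 0; -0.9 0 0 0; -0.9 0 0 0; -0.9 0 0 0; 0 0 0 0"

```text
t: 8.25
eef_pos: [0.7169, -0.0052, 0.2849]
tool_rot: [2.143, 0.176, -2.126]
ft_force: [-0.2, 0.2, 0.3]
width: 0.0344
```

```bash
python3 - <<'E'
from h import *
snap('side','side6')
st=bot.state(); p=st['eef_pos'];print(p,st['ft_force'],st['torque'],st['width'],st['t'],st['tool_rot'],st['q'])
a=cv2.imread('pics/side6.png')[60:300,190:430]; cv2.imwrite('pics/z6.png',cv2.resize(a,None,fx=2.5,fy=2.5))
R=Ro.from_rotvec(st['tool_rot']).as_matrix(); 
d=-(YAW-np.pi-np.arctan2(R[1,2],R[0,2])); print(d)
t=cw([[0,0,p[2]]])[0]; n=10
pr(rows(p,R,[p+(t-p)*k/n for k in range(1,n+1)],0))
E
```

```text
[ 0.71657232 -0.00513461  0.2827557 ] [-0.19339947 -0.05267584 -1.58481132] [-0.02833498 -0.04895597 -0.00695641] 0.03443627784276723 8.3 [ 2.1396784   0.17625479 -2.12925776] [-8.61606247e-02  4.76601112e-01  7.85339343e-01 -1.66508539e-04
  1.87468941e+00  1.31882012e+00]
-0.0022313219452430033
[ 0.54100341 -0.03410124  0.28274698]
-0.004 -0.002 0.89 0; -0.004 -0.002 0.889 0; -0.005 -0.002 0.89 0; -0.004 -0.002 0.89 0; -0.004 -0.002 0.89 0; -0.004 -0.002 0.889 0; -0.005 -0.002 0.89 0; -0.004 -0.002 0.89 0; -0.004 -0.002 0.889 0; -0.004 -0.002 0.89 0
```

View pics/z6.png

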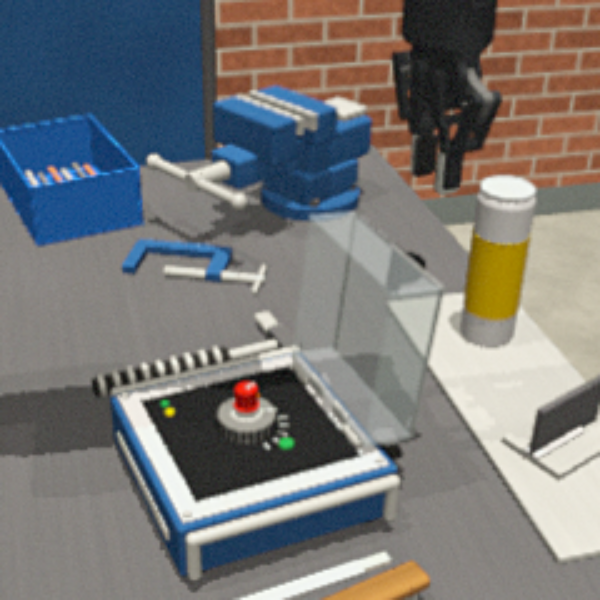

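```bash
python3 - <<'E'
from h import *
st=bot.state(); p=st['eef_pos']
R=Ro.from_rotvec(st['tool_rot']).as_matrix(); 
t=cw([[0,0,p[2]]])[0]; n=10
o=rows(p,R,[p+(t-p)*k/n for k in range(1,n+1)],-np.radians(60)); pr(o)
E
```

```text
[ 0.54100006 -0.0340996   0.28274696]
-0.004 -0.002 0.89 -0.2; -0.004 -0.095 0.884 -0.2; -0.005 -0.187 0.87 -0.2; -0.004 -0.277 0.846 -0.2; -0.004 -0.364 0.812 -0.2; -0.004 -0.446 0.769 -0.2; -0.005 -0.525 0.719 -0.2; -0.004 -0.597 0.66 -0.2; -0.004 -0.662 0.594 -0.2; -0.004 -0.721 0.521 -0.2
```

Request:
drive_tool:
  increments: "0 0 0.89 -0.2; 0 -0.095 0.884 -0.2; 0 -0.187 0.87 -0.2; 0 -0.277 0.846 -0.2; 0 -0.364 0.812 -0.2; 0 -0.446 0.769 -0.2; 0 -0.525 0.719 -0.2; 0 -0.597 0.66 -0.2; 0 -0.662 0.594 -0.2; 0 -0.721 0.521 -0.2"

```text
t: 9.3
eef_pos: [0.5391, -0.034, 0.2785]
tool_rot: [1.463, 1.022, -1.466]
ft_force: [0.9, 0.2, 0.1]
width: 0.0344
```

Request:
drive_tool:
  increments: "1 0 0 0; 1 0 0 0; 1 0 0 0; 1 0 0 0; 1 0 0 0; 0.6 0 0 0; 0 0 0 0; 0 0 0 0"

```text
t: 10.1
eef_pos: [0.5404, -0.034, 0.1681]
tool_rot: [1.467, 1.018, -1.468]
ft_force: [0.7, -0.1, 0.2]
width: 0.0347
```

```bash
python3 - <<'E'
from h import *
s=snap('wrist','wrist7')
st=bot.state(); p=st['eef_pos'];print(p,st['ft_force'],st['torque'],st['width'],st['t'],st['tool_rot'],st['q'])
print(proj(s,cw([[0,0,.115]])))
E
```

```text
[ 0.5408705  -0.0341066   0.16892247] [ 0.1329427  -0.11298374 -0.20973176] [-0.0696187  -0.01509401  0.02131011] 0.03410506413313687 10.15 [ 1.46826881  1.01697564 -1.46641558] [-1.67534688e-01  8.87521839e-02  1.49288195e+00 -1.16384477e-04
  1.55839356e+00  1.90171430e-01]
[[281.22160813 227.02625896]]
```

View pics/wrist7.png

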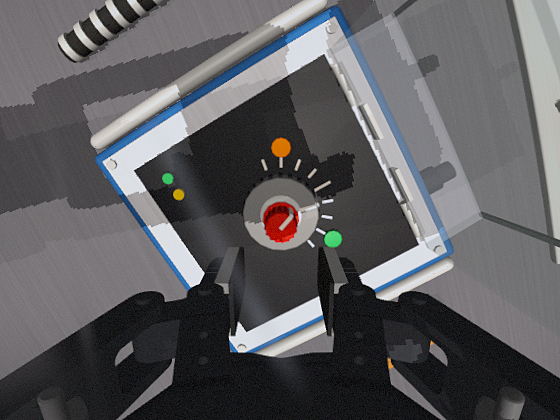

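```bash
python3 - <<'E'
from h import *
s=load('wrist7')
a=s['img'][170:260,230:330,::-1]; cv2.imwrite('pics/z7.png',cv2.resize(a,None,fx=6,fy=6,interpolation=cv2.INTER_CUBIC))
ang=np.linspace(0,2*np.pi,8,endpoint=False)
def circ(r,z): return proj(s,cw(np.c_[r*np.cos(ang),r*np.sin(ang),z+0*ang]))
for r,z in((.01,.115),(.0125,.0975),(.0125,.095),(.027,.087)):
    c=circ(r,z); print(r,z,c.min(0),c.max(0))
E
```

```text
0.01 0.115 [265.69748654 212.1766106 ] [296.63947499 241.49426969]
0.0125 0.0975 [263.22961053 201.28884511] [298.99545758 235.43202154]
0.0125 0.095 [263.41630584 200.36029526] [298.80175992 234.17243842]
0.027 0.087 [243.93254606 177.65942023] [317.7979955  248.49516633]
```

View pics/z7.png

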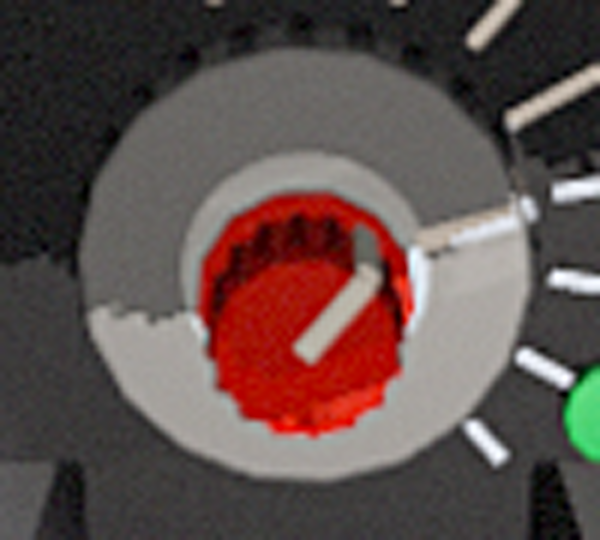

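Request:
drive_tool:
  increments: "0.9 0 0 0; 0.9 0 0 0; 0.8 0 0 0; 0.5 0 0 0; 0.2 0 0 0; 0 0 0 0; 0 0 0 0"

```text
t: 10.85
eef_pos: [0.5411, -0.0341, 0.1032]
tool_rot: [1.468, 1.017, -1.466]
ft_force: [0.8, 1.3, 0.3]
width: 0.0346
```

```bash
python3 - <<'E'
from h import *
s=snap('wrist','wrist8')
st=bot.state(); p=st['eef_pos'];print(p,st['ft_force'],st['torque'],st['width'],st['t'],st['tool_rot'],st['qd'])
print(proj(s,cw([[0,0,.115]])))
a=s['img'][180:400,180:380,::-1]; cv2.imwrite('pics/z8.png',cv2.resize(a,None,fx=2.7,fy=2.7,interpolation=cv2.INTER_CUBIC))
E
```

```text
[ 0.54117979 -0.0341459   0.10326132] [-0.20528787 -0.39263438  0.34396234] [ 0.04789568 -0.04223988  0.01342839] 0.0344198213226192 10.9 [ 1.46857183  1.01651499 -1.46580484] [ 0.00079184 -0.00183037  0.0008091   0.00089089  0.00059479 -0.000803  ]
[[279.7919655  275.56038927]]
```

View pics/z8.png

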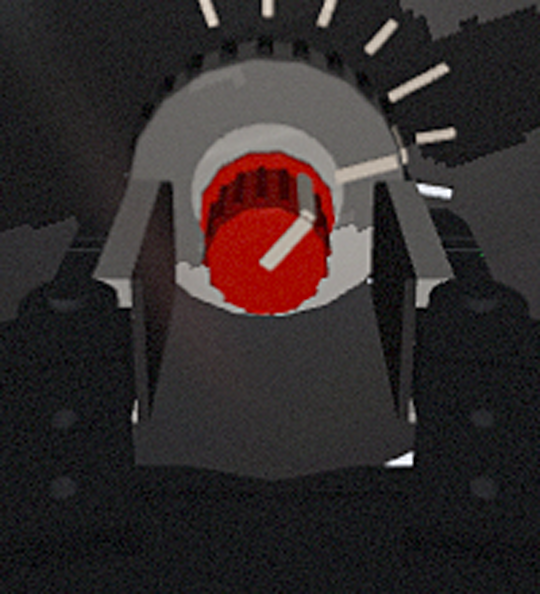

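Request:
drive_tool:
  increments: "0.15 -0.04 0 0; 0 0 0 0"

```text
t: 11.1
eef_pos: [0.5396, -0.0337, 0.0991]
tool_rot: [1.468, 1.018, -1.468]
ft_force: [-0.9, -0.3, 0.7]
width: 0.0341
```

Request:
drive_tool:
  increments: "0 0 0 0; 0 0 0 0; 0 0 0 0; 0 0 0 0"
  fingers: 0

```text
t: 11.5
eef_pos: [0.54, -0.0338, 0.0994]
tool_rot: [1.468, 1.017, -1.467]
ft_force: [0.5, -0.4, 1.6]
width: 0.0172
```

```bash
python3 - <<'E'
from h import *
s=snap('wrist','wrist9')
st=bot.state(); p=st['eef_pos'];print(p,st['ft_force'],st['torque'],st['width'],st['t'],st['tool_rot'])
a=s['img'][180:400,180:380,::-1]; cv2.imwrite('pics/z9.png',cv2.resize(a,None,fx=2.7,fy=2.7,interpolation=cv2.INTER_CUBIC))
E
```

```text
[ 0.53995114 -0.03381047  0.09939995] [ 0.02477062 -1.4355183   1.3419054 ] [-0.05636621 -0.05911793 -0.03613885] 0.017513965429896503 11.55 [ 1.46793476  1.01744989 -1.46693852]
```

View pics/z9.png

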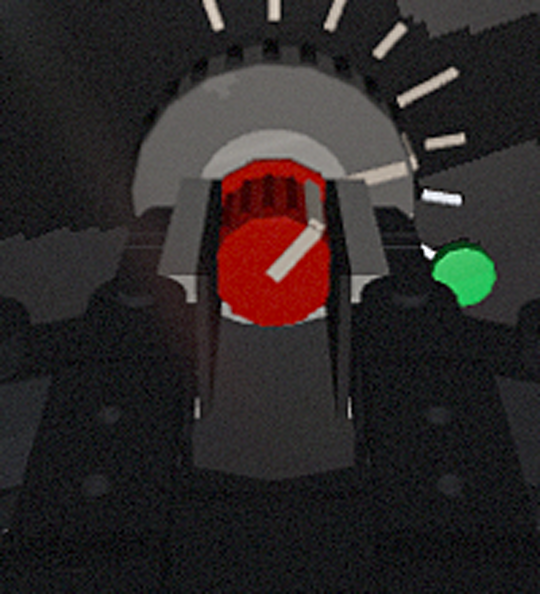

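Request:
drive_tool:
  increments: "0.025 0 0 0; 0.025 0 0 0; 0.025 0 0 0; 0 0 0 0"

```text
t: 11.95
eef_pos: [0.54, -0.0338, 0.0983]
tool_rot: [1.468, 1.017, -1.467]
ft_force: [-0.4, -0.6, 5.7]
width: 0.0175
```

```bash
python3 - <<'E'
from h import *
import time
st=bot.state(); print(st['eef_pos'],st['ft_force'],st['torque'],st['t'],st['effort'])
E
```

```text
[ 0.53998513 -0.03380098  0.09831487] [-0.444861   -0.63219861  5.74767985] [-0.02679442  0.18456853  0.02814719] 11.95 [ 9.68476874e-02 -3.26934350e+01 -2.74277186e+01  5.96235855e-02
 -2.04098658e-01  7.35724989e-04]
```

Request:
drive_tool:
  increments: "0.015 0 0 0; 0 0 0 0; 0 0 0 0"

```text
t: 12.25
eef_pos: [0.54, -0.0338, 0.098]
tool_rot: [1.468, 1.017, -1.467]
ft_force: [-0.8, -0.2, 5.3]
width: 0.0171
```

Request:
drive_tool:
  increments: "0.015 0 0 0; 0 0 0 0; 0 0 0 0"

```text
t: 12.55
eef_pos: [0.54, -0.0338, 0.0977]
tool_rot: [1.468, 1.017, -1.467]
ft_force: [-1.1, -0.1, 5.3]
width: 0.0174
```

Request:
drive_tool:
  increments: "0.015 0 0 0; 0 0 0 0"

```text
t: 12.75
eef_pos: [0.54, -0.0338, 0.0974]
tool_rot: [1.468, 1.017, -1.467]
ft_force: [-0.6, -0.4, 4.8]
width: 0.0176
```

Request:
drive_tool:
  increments: "0.015 0 0 0; 0 0 0 0"

```text
t: 12.95
eef_pos: [0.54, -0.0338, 0.0972]
tool_rot: [1.468, 1.017, -1.467]
ft_force: [0.9, -0.2, 6.2]
width: 0.0178
```

Request:
drive_tool:
  increments: "0.015 0 0 0; 0 0 0 0"

```text
t: 13.15
eef_pos: [0.54, -0.0338, 0.0969]
tool_rot: [1.468, 1.017, -1.467]
ft_force: [0.2, -0.7, 5.7]
width: 0.0172
```

Request:
drive_tool:
  increments: "0.015 0 0 0; 0 0 0 0"

```text
t: 13.35
eef_pos: [0.54, -0.0338, 0.0966]
tool_rot: [1.468, 1.017, -1.467]
ft_force: [-0.5, -0.6, 5.9]
width: 0.0176
```

Request:
drive_tool:
  increments: "0.015 0 0 0; 0 0 0 0"

```text
t: 13.55
eef_pos: [0.54, -0.0338, 0.0963]
tool_rot: [1.468, 1.017, -1.467]
ft_force: [-1.4, -1.0, 5.2]
width: 0.0173
```

Request:
drive_tool:
  increments: "0.015 0 0 0; 0 0 0 0"

```text
t: 13.75
eef_pos: [0.54, -0.0338, 0.096]
tool_rot: [1.468, 1.017, -1.467]
ft_force: [-1.1, 0.0, 6.5]
width: 0.0174
```

Request:
drive_tool:
  increments: "0.015 0 0 0; 0 0 0 0"

```text
t: 13.95
eef_pos: [0.54, -0.0338, 0.0958]
tool_rot: [1.468, 1.017, -1.467]
ft_force: [-0.6, -0.1, 6.6]
width: 0.0174
```

Request:
drive_tool:
  increments: "0.015 0 0 0; 0 0 0 0"

```text
t: 14.15
eef_pos: [0.54, -0.0338, 0.0956]
tool_rot: [1.468, 1.017, -1.467]
ft_force: [-0.2, 0.8, 6.0]
width: 0.0177
```

Request:
drive_tool:
  increments: "0.015 0 0 0; 0 0 0 0"

```text
t: 14.35
eef_pos: [0.5401, -0.0338, 0.0955]
tool_rot: [1.468, 1.017, -1.466]
ft_force: [-1.1, -0.2, 6.5]
width: 0.0178
```

Request:
drive_tool:
  increments: "0 0 0 0"

```text
t: 14.45
eef_pos: [0.54, -0.0338, 0.0955]
tool_rot: [1.468, 1.017, -1.466]
ft_force: [-1.8, -0.5, 6.3]
width: 0.0177
```

```bash
python3 - <<'E'
from h import *
F=[]
for i in range(6):
    eyes.snapshot('wrist'); st=bot.state(); F.append(np.r_[st['ft_force'],st['torque'],st['eef_pos']])
F=np.array(F); print(F.mean(0).round(4),F.std(0).round(4),st['t'])
E
```

```text
[-1.2021  0.3098  6.8476  0.0137  0.2915 -0.0077  0.5401 -0.0338  0.0955] [0.4231 0.3969 0.5896 0.0324 0.0257 0.0232 0.     0.     0.    ] 14.75
```

Request:
drive_tool:
  increments: "0.015 0 0 0; 0 0 0 0"

```text
t: 14.95
eef_pos: [0.5401, -0.0338, 0.0954]
tool_rot: [1.468, 1.017, -1.466]
ft_force: [-2.4, -0.4, 7.3]
width: 0.0176
```

```bash
cat > rd.py <<'E'
from h import *
F=[]
for i in range(5):
    eyes.snapshot('wrist'); st=bot.state(); F.append(np.r_[st['ft_force'],st['torque'],st['eef_pos']])
F=np.array(F); print(F.mean(0).round(5),F.std(0).round(3)[:3],st['t'])
R=Ro.from_rotvec(st['tool_rot']).as_matrix(); print('tool cam yaw rel console deg',np.degrees(np.arctan2(-R[1,2],-R[0,2])-YAW))
E
python3 rd.py
```

```text
[-1.45557e+00  2.99870e-01  7.68823e+00  2.58900e-02  3.59440e-01
 -4.65000e-03  5.40100e-01 -3.38100e-02  9.54000e-02] [0.16  0.607 0.433] 15.2
tool cam yaw rel console deg 59.88590879072704
```

Request:
drive_tool:
  increments: "0.01 0 0 0; 0 0 0 0"

```text
t: 15.4
eef_pos: [0.5401, -0.0338, 0.0954]
tool_rot: [1.468, 1.017, -1.466]
ft_force: [-1.7, 0.2, 7.6]
width: 0.0178
```

```bash
python3 rd.py
```

```text
[-1.65364  0.12344  8.28124  0.04284  0.39473 -0.01171  0.54013 -0.03381
  0.09536] [0.24  0.609 0.21 ] 15.65
tool cam yaw rel console deg 59.88597908954742
```

Request:
drive_tool:
  increments: "0 0 0 -0.05; 0 0 0 -0.05; 0 0 0 -0.05; 0 0 0 0"

```text
t: 16.05
eef_pos: [0.5401, -0.0338, 0.0954]
tool_rot: [1.412, 1.063, -1.41]
ft_force: [-1.7, 0.5, 8.1]
width: 0.0174
```

```bash
python3 rd.py
```

```text
[-1.39552  0.0898   8.09904  0.04018  0.38204  0.02225  0.54012 -0.03381
  0.09536] [0.455 0.186 0.604] 16.3
tool cam yaw rel console deg 64.38808749127533
```

Request:
drive_tool:
  increments: "0 0 0 -0.05; 0 0 0 -0.05; 0 0 0 0"

```text
t: 16.6
eef_pos: [0.5401, -0.0338, 0.0954]
tool_rot: [1.374, 1.092, -1.373]
ft_force: [-1.2, 0.2, 8.8]
width: 0.0174
```

```bash
python3 rd.py; python3 - <<'E'
from h import *
s=snap('wrist','wrist10')
a=s['img'][180:400,180:380,::-1]; cv2.imwrite('pics/z10.png',cv2.resize(a,None,fx=2.7,fy=2.7,interpolation=cv2.INTER_CUBIC))
E
```

```text
[-1.53434e+00 -5.17500e-02  8.66916e+00  2.37200e-02  3.83690e-01
 -5.12000e-03  5.40110e-01 -3.38300e-02  9.53600e-02] [0.429 0.677 0.341] 16.85
tool cam yaw rel console deg 67.38516726553502
```

View pics/z10.png

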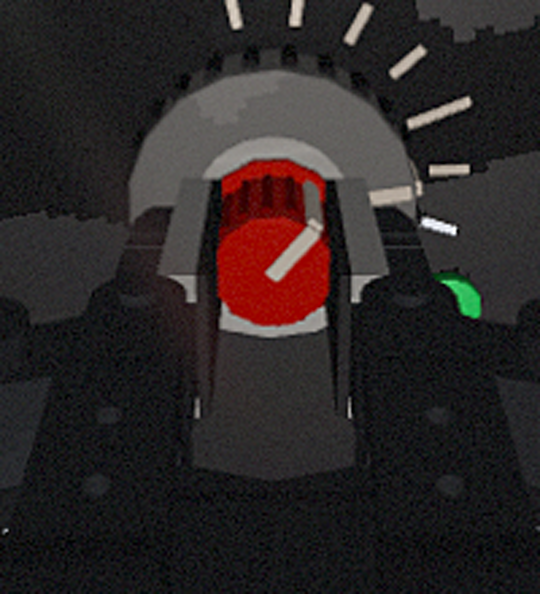

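Request:
drive_tool:
  increments: "0 0 0 -0.06; 0 0 0 -0.06; 0 0 0 -0.06; 0 0 0 -0.06; 0 0 0 -0.06; 0 0 0 -0.06; 0 0 0 0"

```text
t: 17.6
eef_pos: [0.5401, -0.0338, 0.0954]
tool_rot: [1.237, 1.19, -1.236]
ft_force: [-2.2, -0.1, 8.7]
width: 0.0173
```

```bash
python3 rd.py
```

```text
[-2.02485e+00 -1.73350e-01  8.55003e+00  6.03000e-03  3.94570e-01
 -1.31400e-02  5.40080e-01 -3.38200e-02  9.53700e-02] [0.347 0.626 0.333] 17.85
tool cam yaw rel console deg 78.18714005970448
```

Request:
drive_tool:
  increments: "0 0 0 -0.06; 0 0 0 -0.06; 0 0 0 -0.06; 0 0 0 -0.06; 0 0 0 -0.06; 0 0 0 -0.06; 0 0 0 0"

```text
t: 18.55
eef_pos: [0.54, -0.0339, 0.0954]
tool_rot: [1.098, 1.275, -1.097]
ft_force: [-2.1, -0.2, 8.4]
width: 0.0176
```

```bash
python3 rd.py
```

```text
[-1.86900e+00  3.71000e-01  8.14389e+00 -1.91800e-02  4.14630e-01
  6.22000e-03  5.40030e-01 -3.38500e-02  9.53500e-02] [0.423 0.391 0.661] 18.8
tool cam yaw rel console deg 88.98788696725751
```

Request:
drive_tool:
  increments: "0 0 0 -0.06; 0 0 0 -0.06; 0 0 0 -0.06; 0 0 0 -0.06; 0 0 0 -0.06; 0 0 0 0"

```text
t: 19.4
eef_pos: [0.54, -0.0339, 0.0954]
tool_rot: [0.98, 1.338, -0.979]
ft_force: [-2.9, -0.3, 9.3]
width: 0.0173
```

```bash
python3 rd.py; python3 - <<'E'
from h import *
s=snap('wrist','wrist11')
a=s['img'][150:400,160:400,::-1]; cv2.imwrite('pics/z11.png',cv2.resize(a,None,fx=2.4,fy=2.4,interpolation=cv2.INTER_CUBIC))
E
```

```text
[-2.14652e+00  4.98000e-03  8.59499e+00 -4.20800e-02  4.24700e-01
 -1.24000e-03  5.40020e-01 -3.38800e-02  9.53600e-02] [0.123 0.244 0.148] 19.65
tool cam yaw rel console deg 97.98985902746061
```

View pics/z11.png

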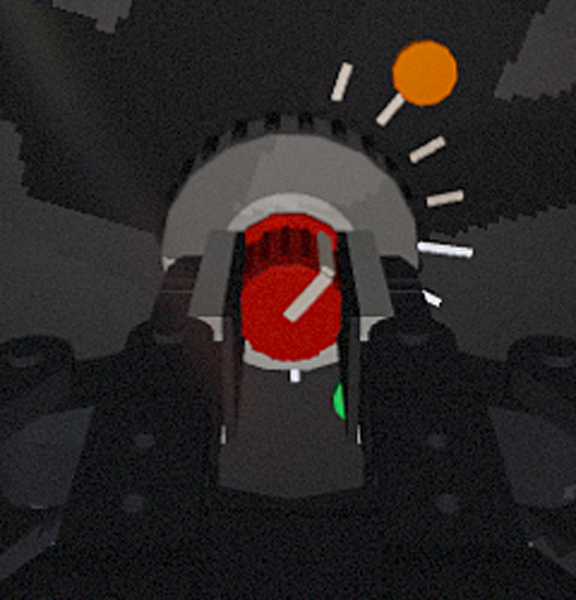

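```bash
python3 - <<'E'
from h import *
def ang(f,a,b,o,k,z):
    s=load(f); P=atz(s,[[(a[0]+.5)/k-.5+o[0],(a[1]+.5)/k-.5+o[1]],[(b[0]+.5)/k-.5+o[0],(b[1]+.5)/k-.5+o[1]]],z); d=P[1]-P[0]
    print(f,np.degrees(np.arctan2(d[1],d[0])-YAW),P.round(4).tolist())
ang('wrist11',(290,317),(328,274),(160,150),2.4,.111)
ang('wrist9',(272,277),(315,228),(180,180),2.7,.115)
ang('wrist8',(267,267),(308,219),(180,180),2.7,.115)
ang('wrist7',(302,357),(368,280),(230,170),6,.115)
s=load('wrist11'); print(atz(s,[[160+425/2.4,150+73/2.4]],.074), cw([[.046*.5,.046*.866,.074]]))
E
```

```text
wrist11 59.532584385751186 [[0.5404, -0.035, 0.111], [0.5442, -0.025, 0.111]]
wrist9 21.617655433161 [[0.5397, -0.0351, 0.115], [0.5489, -0.0295, 0.115]]
wrist8 22.191593859256134 [[0.54, -0.0353, 0.115], [0.5491, -0.0296, 0.115]]
wrist7 20.823599235747036 [[0.5398, -0.0351, 0.115], [0.5491, -0.0296, 0.115]]
[[0.55655101 0.00869636 0.074     ]] [[0.55701518 0.009021   0.074     ]]
```

Request:
drive_tool:
  increments: "0 0 0 -0.035; -0.03 0 0 0; -0.05 0 0 0; -0.05 0 0 0; -0.05 0 0 0; -0.04 0 0 0; 0 0 0 0"

```text
t: 20.4
eef_pos: [0.5399, -0.0338, 0.0988]
tool_rot: [0.966, 1.345, -0.966]
ft_force: [-1.7, 0.5, 6.3]
width: 0.0176
```

```bash
python3 rd.py
```

```text
[-4.87270e-01 -3.99900e-01  4.97449e+00 -2.69000e-02  7.83900e-02
 -2.20000e-03  5.39900e-01 -3.38100e-02  9.86000e-02] [0.482 0.394 0.259] 20.65
tool cam yaw rel console deg 99.03211704572468
```

Request:
drive_tool:
  increments: "-0.02 0 0 0; -0.015 0 0 0; 0 0 0 0"

```text
t: 20.95
eef_pos: [0.5399, -0.0338, 0.0991]
tool_rot: [0.966, 1.345, -0.966]
ft_force: [-0.4, -0.6, 6.1]
width: 0.0174
```

```bash
python3 rd.py
```

```text
[-2.75250e-01 -4.54710e-01  4.73635e+00 -9.12900e-02  4.58000e-03
  2.38500e-02  5.39860e-01 -3.37800e-02  9.90300e-02] [0.379 0.16  0.288] 21.2
tool cam yaw rel console deg 99.0307091061104
```

Request:
drive_tool:
  increments: "-0.02 0 0 0; 0 0 0 0"

```text
t: 21.4
eef_pos: [0.5398, -0.0338, 0.0993]
tool_rot: [0.966, 1.345, -0.966]
ft_force: [0.5, -0.8, 4.9]
width: 0.0174
```

```bash
python3 rd.py
```

```text
[ 0.09376 -0.01415  4.93227 -0.06488 -0.06469  0.01752  0.53981 -0.03377
  0.09936] [0.386 0.455 0.244] 21.65
tool cam yaw rel console deg 99.03333744103101
```

Request:
drive_tool:
  increments: "-0.03 0 0 0; 0 0 0 0"

```text
t: 21.85
eef_pos: [0.5396, -0.0337, 0.0993]
tool_rot: [0.966, 1.346, -0.966]
ft_force: [0.7, -0.4, 2.5]
width: 0.0178
```

```bash
python3 rd.py; python3 - <<'E'
from h import *
s=snap('wrist','wrist12')
a=s['img'][150:400,160:400,::-1]; cv2.imwrite('pics/z12.png',cv2.resize(a,None,fx=2.4,fy=2.4,interpolation=cv2.INTER_CUBIC))
E
```

```text
[ 1.71398 -0.69277  1.64243 -0.08715 -0.33069  0.00956  0.53963 -0.03372
  0.0994 ] [0.242 0.72  0.363] 22.1
tool cam yaw rel console deg 99.03413862085836
```

View pics/z12.png

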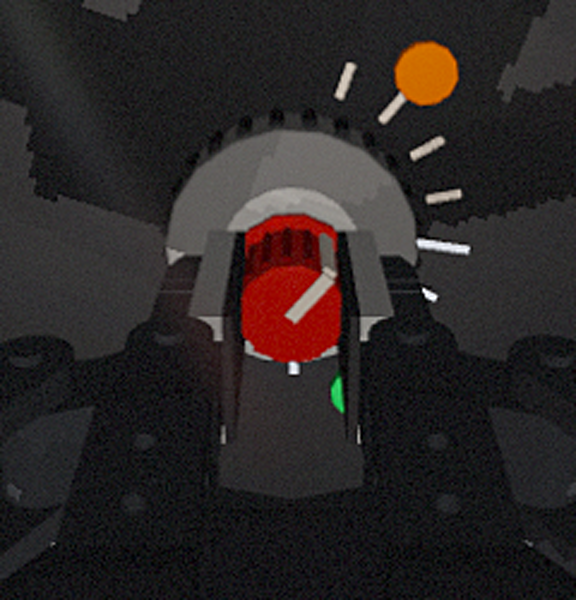

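Request:
drive_tool:
  increments: "0 0 0 0; 0 0 0 0; 0 0 0 0"
  fingers: 0.4

```text
t: 22.45
eef_pos: [0.539, -0.0335, 0.0992]
tool_rot: [0.966, 1.348, -0.967]
ft_force: [-0.4, 0.2, -0.5]
width: 0.0342
```

Request:
drive_tool:
  increments: "-0.4 0 0 0; -1 0 0 0; -1 0 0 0; -1 0 0 0; 0 0 0 0; 0 0 0 0"

```text
t: 23.05
eef_pos: [0.5398, -0.0337, 0.1682]
tool_rot: [0.966, 1.345, -0.966]
ft_force: [0.4, -0.7, -0.6]
width: 0.0342
```

```bash
python3 rd.py; python3 - <<'E'
from h import *
s=snap('wrist','wrist13')
a=s['img'][50:300,160:400,::-1]; cv2.imwrite('pics/z13.png',cv2.resize(a,None,fx=2.4,fy=2.4,interpolation=cv2.INTER_CUBIC))
E
```

```text
[ 0.28806 -0.05944 -0.3269   0.0181   0.00907  0.00087  0.53892 -0.03358
  0.16648] [0.698 0.388 0.687] 23.3
tool cam yaw rel console deg 99.0343317204213
```

View pics/z13.png

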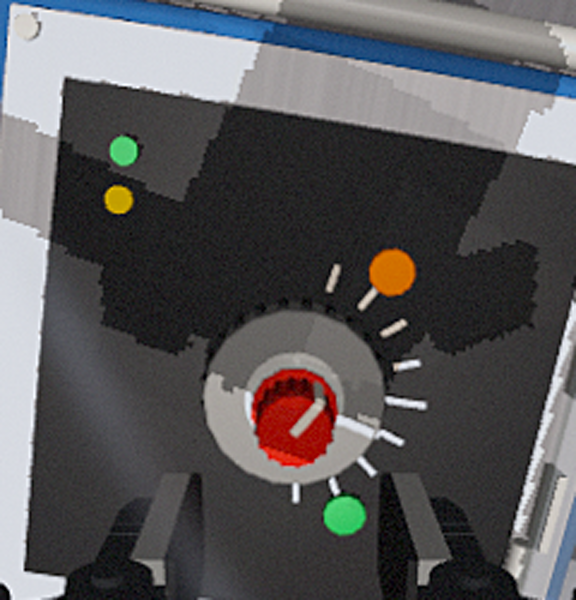

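```bash
python3 - <<'E'
from h import *
def A(a,o,k): return [(a[0]+.5)/k-.5+o[0],(a[1]+.5)/k-.5+o[1]]
def ang(f,a,b,o,k,z):
    s=load(f); P=atz(s,[A(a,o,k),A(b,o,k)],z); d=P[1]-P[0]
    print(f,np.degrees(np.arctan2(d[1],d[0])-YAW),P.round(4).tolist())
ang('wrist13',(293,435),(322,403),(160,50),2.4,.115)
ang('wrist7',(302,357),(368,280),(230,170),6,.115)
ang('wrist13',(340,420),(378,434),(160,50),2.4,.087)
ang('wrist7',(420,245),(525,208),(230,170),6,.087)
s=load('wrist13'); P=atz(s,[A((392,272),(160,50),2.4)],.074)[0][:2]-C; print('dot',np.degrees(np.arctan2(P[1],P[0])-YAW))
th=np.linspace(0,2*np.pi,24)
for z in (.115,.111):
    c=proj(s,cw(np.c_[.01*np.cos(th),.01*np.sin(th),z+0*th])); print(z,(c.min(0)-[160,50])*2.4,(c.max(0)-[160,50])*2.4)
a=s['img'][190:260,240:320,::-1]; cv2.imwrite('pics/z13b.png',cv2.resize(a,None,fx=7,fy=7,interpolation=cv2.INTER_CUBIC))
E
```

```text
wrist13 58.50938009601079 [[0.5402, -0.0353, 0.115], [0.5445, -0.0247, 0.115]]
wrist7 20.823599235747036 [[0.5398, -0.0351, 0.115], [0.5491, -0.0296, 0.115]]
wrist13 -12.046161038726602 [[0.5551, -0.0358, 0.087], [0.5672, -0.0363, 0.087]]
wrist7 -9.904318654337679 [[0.5541, -0.0361, 0.087], [0.5671, -0.0361, 0.087]]
dot 60.6491690528899
0.115 [257.85426412 394.19297951] [334.99512465 467.11482202]
0.111 [258.46688635 389.78096767] [334.19028778 461.49947138]
```

View pics/z13b.png

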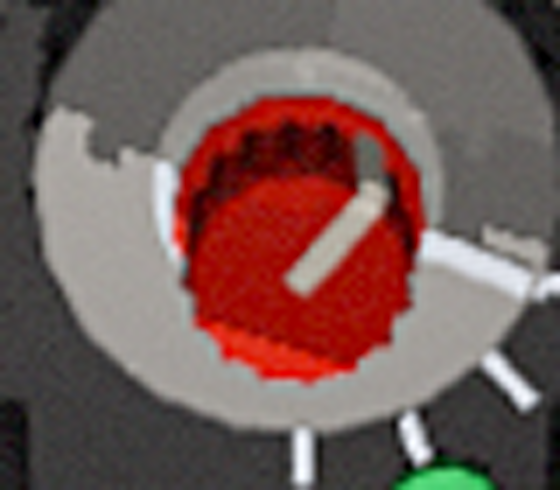

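Request:
drive_tool:
  increments: "-1 0 0 0; -1 0 0 0; -1 0 0 0; -1 0 0 0; -1 0 0 0; -0.8 0 0 0; 0 0 0 0; 0 0 0 0"

```text
t: 24.15
eef_pos: [0.5396, -0.0337, 0.2832]
tool_rot: [0.966, 1.346, -0.966]
ft_force: [-0.5, -1.2, -1.1]
width: 0.0341
```

```bash
python3 - <<'E'
from h import *
st=bot.state(); p=st['eef_pos'];print(p)
R=Ro.from_rotvec(st['tool_rot']).as_matrix()
d=-(YAW-np.pi-np.arctan2(R[1,2],R[0,2])); d=(d+np.pi)%(2*np.pi)-np.pi; print(np.degrees(d))
t=np.array([.7165,-.005,.283]); n=14
pr(rows(p,R,[p+(t-p)*k/n for k in range(1,n+1)],d))
E
```

```text
[ 0.53959242 -0.03369681  0.28317422]
99.03260864836989
[ 0.71649441 -0.0050002   0.2829998 ]
0 0.631 0.105 0.236; 0.001 0.64 0.026 0.236; -0 0.638 -0.052 0.236; 0 0.626 -0.131 0.236; 0 0.606 -0.207 0.236; 0.001 0.576 -0.28 0.236; -0 0.536 -0.349 0.236; 0 0.49 -0.413 0.236; 0.001 0.435 -0.469 0.236; -0 0.373 -0.52 0.236
0 0.307 -0.562 0.236; 0 0.235 -0.595 0.236; 0.001 0.161 -0.62 0.236; -0 0.082 -0.634 0.236
```

Request:
drive_tool:
  increments: "0 0.631 0.105 0.236; 0 0.64 0.026 0.236; 0 0.638 -0.052 0.236; 0 0.626 -0.131 0.236; 0 0.606 -0.207 0.236; 0 0.576 -0.28 0.236; 0 0.536 -0.349 0.236; 0 0.49 -0.413 0.236; 0 0.435 -0.469 0.236; 0 0.373 -0.52 0.236"

```text
t: 25.15
eef_pos: [0.666, -0.013, 0.2812]
tool_rot: [1.841, 0.629, -1.848]
ft_force: [-0.6, -0.5, 0.3]
width: 0.0339
```

Request:
drive_tool:
  increments: "0 0.307 -0.562 0.236; 0 0.235 -0.595 0.236; 0 0.161 -0.62 0.236; 0 0.082 -0.634 0.236; 0 0 0 0; 0 0 0 0"

```text
t: 25.75
eef_pos: [0.716, -0.005, 0.2816]
tool_rot: [2.129, 0.181, -2.137]
ft_force: [-0.3, 0.0, -0.2]
width: 0.0343
```

```bash
python3 rd.py; python3 - <<'E'
from h import *
s=snap('wrist','wrist14')
st=bot.state(); p=st['eef_pos'];print(p,st['q'])
R=Ro.from_rotvec(st['tool_rot']).as_matrix()
t=np.array([.7165,-.005,.180]); n=6
pr(rows(p,R,[p+(t-p)*k/n for k in range(1,n+1)],0))
E
```

```text
[-0.28443  0.13727  0.33504 -0.00853  0.01343  0.01426  0.71599 -0.0051
  0.2835 ] [0.352 0.333 0.697] 26.0
tool cam yaw rel console deg -0.049369819968914326
[ 0.71618482 -0.00510407  0.28432151] [-8.61736145e-02  4.79869125e-01  7.77640027e-01 -1.46422570e-04
  1.88355136e+00  1.31765093e+00]
[ 0.71650169 -0.00499792  0.18000164]
0.869 -0.001 -0.002 0; 0.87 -0 -0.003 0; 0.869 -0.001 -0.002 0; 0.869 -0.001 -0.002 0; 0.87 -0 -0.003 0; 0.869 -0.001 -0.002 0
```

View pics/wrist14.png

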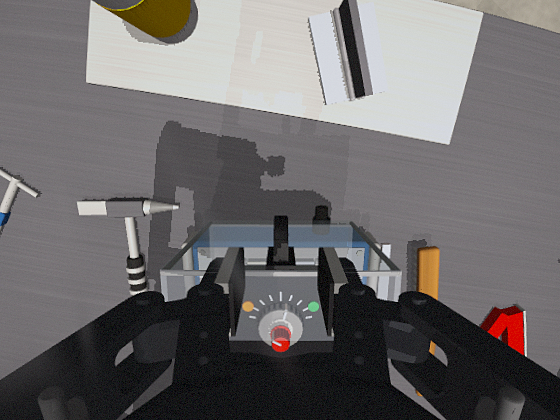

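Fin is at pixel (281,240), centred between the pads (243…321). Descend.

Request:
drive_tool:
  increments: "0.87 0 0 0; 0.87 0 0 0; 0.87 0 0 0; 0.87 0 0 0; 0.87 0 0 0; 0.86 0 0 0; 0 0 0 0"

```text
t: 26.75
eef_pos: [0.7148, -0.0049, 0.1761]
tool_rot: [2.128, 0.179, -2.141]
ft_force: [-1.8, -0.1, -0.8]
width: 0.0345
```

```bash
python3 rd.py; python3 - <<'E'
from h import *
s=snap('wrist','wrist15')
E
```

```text
[ 0.06337 -0.20955 -0.02933  0.00423 -0.02399  0.01106  0.71662 -0.00507
  0.1804 ] [0.51  0.629 0.477] 27.0
tool cam yaw rel console deg -0.08240772491864419
```

View pics/wrist15.png

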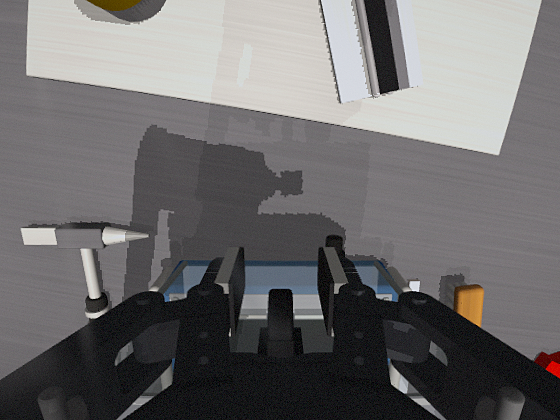

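Request:
drive_tool:
  increments: "0 0 0 0; 0 0 0 0; 0 0 0 0; 0 0 0 0"
  fingers: 0

```text
t: 27.45
eef_pos: [0.717, -0.0048, 0.1805]
tool_rot: [2.136, 0.178, -2.133]
ft_force: [1.1, 1.5, 2.0]
width: 0.0088
```

```bash
python3 rd.py; python3 - <<'E'
from h import *
st=bot.state(); p=st['eef_pos'];print(p,st['width'])
R=Ro.from_rotvec(st['tool_rot']).as_matrix()
c=np.cos(YAW);s=np.sin(YAW)
h=cw([[.083,0,.074]])[0]
d=p-h; u=d[0]*c+d[1]*s; a=np.array([u,p[2]+.019-.074]); r=np.hypot(*a); th=np.arctan2(a[1],a[0]); print(r,np.degrees(th))
r0=np.hypot(-.138,.075); th1=np.arctan2(.075,-.138)
n=24;T=[]
for k in range(1,n+1):
    f=k/n; rr=r; t=th+(th1-th)*f
    v=rr*np.array([np.cos(t),np.sin(t)])-a
    T.append(p+[v[0]*c,v[0]*s,v[1]])
pr(rows(p,R,T)); print(np.degrees(th1-th),r0)
E
```

```text
[ 1.02978  0.8722   3.48932  0.14943 -0.10107  0.00608  0.71699 -0.00483
  0.18051] [0.555 0.597 0.441] 27.7
tool cam yaw rel console deg -0.07536662973706666
[ 0.71701255 -0.00481024  0.18048744] 0.00874310475056526
0.15765270754888033 52.7473399268972
[ 0.48636053 -0.04393064  0.13028676]
-0.327 0.001 0.462 0; -0.293 0 0.484 0; -0.258 0.001 0.504 0; -0.22 0.001 0.521 0; -0.183 0.001 0.535 0; -0.144 0 0.547 0; -0.104 0.001 0.557 0; -0.064 0.001 0.562 0; -0.024 0.001 0.565 0; 0.017 0 0.566 0
0.057 0.001 0.563 0; 0.098 0.001 0.557 0; 0.138 0 0.549 0; 0.176 0.001 0.537 0; 0.215 0.001 0.524 0; 0.251 0 0.507 0; 0.288 0.001 0.487 0; 0.321 0 0.466 0; 0.354 0.001 0.441 0; 0.385 0 0.415 0
0.414 0.001 0.386 0; 0.44 0 0.355 0; 0.465 0.001 0.323 0; 0.486 -0 0.289 0
98.72954146679079 0.1570636813525011
```

Request:
drive_tool:
  increments: "-0.327 0 0.462 0; -0.293 0 0.484 0; -0.258 0 0.504 0; -0.22 0 0.521 0; -0.183 0 0.535 0; -0.144 0 0.547 0; -0.104 0 0.557 0; -0.064 0 0.562 0"

```text
t: 28.5
eef_pos: [0.6332, -0.0187, 0.2114]
tool_rot: [2.134, 0.179, -2.135]
ft_force: [5.2, 2.6, -2.0]
width: 0.0084
```

Request:
drive_tool:
  increments: "-0.024 0 0.565 0; 0.017 0 0.566 0; 0.057 0 0.563 0; 0.098 0 0.557 0; 0.138 0 0.549 0; 0.176 0 0.537 0; 0.215 0 0.524 0; 0.251 0 0.507 0"

```text
t: 29.3
eef_pos: [0.5473, -0.033, 0.1934]
tool_rot: [2.136, 0.179, -2.133]
ft_force: [3.0, 2.7, 0.2]
width: 0.009
```

Request:
drive_tool:
  increments: "0.288 0 0.487 0; 0.321 0 0.466 0; 0.354 0 0.441 0; 0.385 0 0.415 0; 0.414 0 0.386 0; 0.44 0 0.355 0; 0 0 0 0"

```text
t: 30.0
eef_pos: [0.4948, -0.0417, 0.1477]
tool_rot: [2.129, 0.179, -2.141]
ft_force: [-3.7, 2.5, 2.2]
width: 0.0087
```

```bash
python3 rd.py; python3 - <<'E'
from h import *
snap('side','side16')
a=cv2.imread('pics/side16.png')[130:300,190:390]; cv2.imwrite('pics/z16.png',cv2.resize(a,None,fx=3,fy=3))
E
```

```text
[-5.92367  3.34871  3.44959  0.46129  0.61542 -0.08079  0.495   -0.04164
  0.14805] [0.39  0.651 0.565] 30.25
tool cam yaw rel console deg -0.0974411160526032
```

View pics/z16.png

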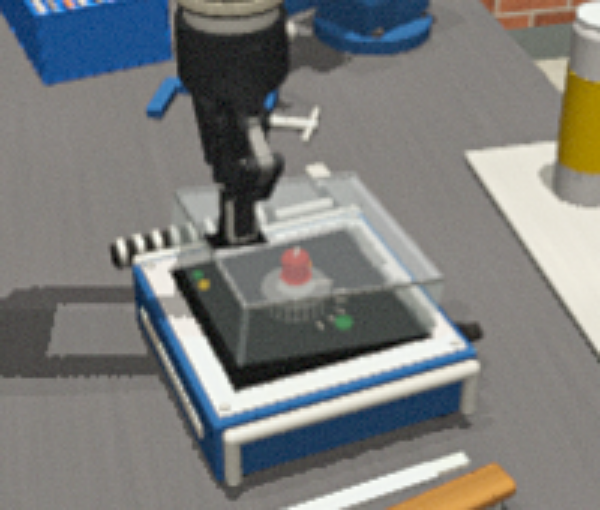

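Continue to shut, watching force.

Request:
drive_tool:
  increments: "0.465 0 0.323 0; 0.3 0 0.18 0; 0.186 0 0.11 0; 0 0 0 0"

```text
t: 30.7
eef_pos: [0.4842, -0.0435, 0.1301]
tool_rot: [2.131, 0.179, -2.139]
ft_force: [-3.5, 5.0, 4.4]
width: 0.009
```

```bash
python3 rd.py
```

```text
[-4.34575  3.7751   5.72082  0.61242  0.26667 -0.06078  0.48424 -0.04344
  0.1301 ] [0.568 0.286 0.49 ] 30.95
tool cam yaw rel console deg -0.0798952473680535
```

Request:
drive_tool:
  increments: "0.05 0 0 0; 0.05 0 0 0; 0 0 0 0"

```text
t: 31.25
eef_pos: [0.4843, -0.0435, 0.13]
tool_rot: [2.131, 0.179, -2.138]
ft_force: [-8.1, 5.6, 13.6]
width: 0.0086
```

```bash
python3 rd.py
```

```text
[-8.05206  4.34147 13.10917  0.77121  0.87792 -0.06801  0.48425 -0.04347
  0.12998] [0.484 0.258 0.446] 31.5
tool cam yaw rel console deg -0.08032070229744989
```

Request:
drive_tool:
  increments: "-0.1 0 0 0; 0 0 0 0"

```text
t: 31.7
eef_pos: [0.4843, -0.0435, 0.1302]
tool_rot: [2.131, 0.179, -2.139]
ft_force: [-5.2, 3.6, 5.5]
width: 0.0088
```

Request:
drive_tool:
  increments: "0 0 0 0; 0 0 0 0; 0 0 0 0"
  fingers: 0.4

```text
t: 32.0
eef_pos: [0.4854, -0.0443, 0.1293]
tool_rot: [2.133, 0.177, -2.136]
ft_force: [0.2, 0.3, -0.6]
width: 0.0344
```

Request:
drive_tool:
  increments: "-0.4 0 0 0; -1 0 0 0; -1 0 0 0; -1 0 0 0; -1 0 0 0; 0 0 0 0; 0 0 0 0"

```text
t: 32.7
eef_pos: [0.4859, -0.044, 0.218]
tool_rot: [2.135, 0.177, -2.134]
ft_force: [-0.0, 0.2, -0.5]
width: 0.0341
```

```bash
python3 rd.py; python3 - <<'E'
from h import *
for n in('wrist','side','scene'): snap(n,n+'17')
a=cv2.imread('pics/wrist17.png')[0:260,110:440]; cv2.imwrite('pics/z17.png',cv2.resize(a,None,fx=2.3,fy=2.3,interpolation=cv2.INTER_CUBIC))
a=cv2.imread('pics/side17.png')[130:300,190:390]; cv2.imwrite('pics/z17s.png',cv2.resize(a,None,fx=3,fy=3))
E
```

```text
[ 0.15234 -0.24447 -0.22878 -0.0138  -0.0143  -0.00731  0.48511 -0.04374
  0.2165 ] [0.633 0.176 0.568] 32.95
tool cam yaw rel console deg -0.0864754692050272
```

View pics/z17.png

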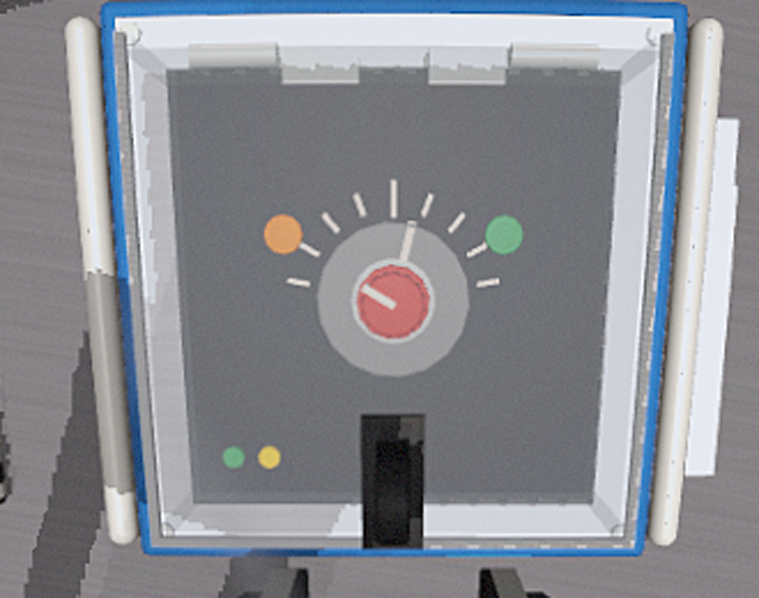

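View pics/z17s.png

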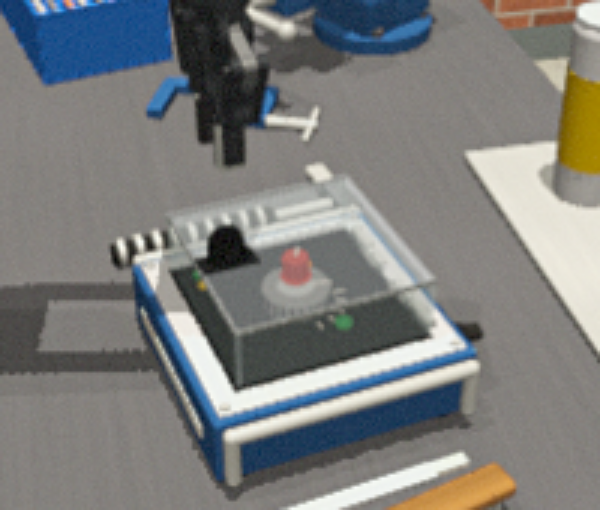

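```bash
python3 - <<'E'
from bench import bot
print(bot.finish_job())
E
```

```text
the job is handed in; nothing more can be done
None
```

The job is done and handed in, at about 33 s of the 72 s allowed. The red knob is set to the orange dot and the cover is shut.

- **What I did:** I swung the cover up by its fin to about 1.7 rad. I then gripped the red knob and pushed it down about 4 mm, until the force rose sharply at its stop. Total push was about 8 to 9 N, which I put at roughly 2 N on the stop. I turned it about 39° to the left, let it rise, released it, and swung the cover back down.
- **Red knob:** before I closed the cover, its white line measured 58.5° against 60.6° for the dot, which is within the click's play. Its top was back at the height of the raised position. In the last picture, through the closed cover, the line points at the orange dot.
- **Turning:** while the knob turned, the wrist torque about its axis stayed around 0.02 N m, so it was not forced while locked.
- **Coarse knob:** the end of its line is within about 0.2 mm of where it started. Two hand-picked readings of the line's angle differ by 2° (-9.9° and -12.0°). I put that down to picking error.
- **Cover:** it was firm on its seat at about 13 N when I pressed it, and the last side picture shows it shut.
- **One oddity:** on the way up, the fingers still felt about 5 N at the height where I had first gripped the knob. That fell away after I commanded about 0.6 mm more rise, and the knob was fully up after release.
- **Bench items:** they looked undisturbed in the last pictures I viewed, but I did not measure their positions.

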